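Set up the blood film staining station

TASK

Set up the staining station round the steel trough: lay the two steel rods across it, each bedded in its own pair of notches, then stand the slide carrier centrally on the rods, skirts outside them and its grip rib square across them, without ever tipping the carrier. Stand the square glass jar of fixative about 5 cm off the trough's right end and the timer about 5 cm off its left end, both upright and in line with the trough's middle, the timer square to the trough with its display to the front where it can be read. Leave the culture plate and the brown dropper bottle where they are.

Things in the scene. Friction and masses are not known exactly. Their poses are not given: they have to be found in the camera images.
- trough: Fixed open steel trough, 106 mm deep (x), 120 long (y); end walls (y = +-60) 45 high, 4 thick, long sides 40. Origin: centre of underside. Front (-x, drain spout) faces the robot; +y is its left end seen from the robot. Each end wall has V notches at x = -25 and +25 mm: 25 mm wide at the wall's top, 9 mm at the bottom, 31 mm up. Inner floor 7 mm up.
- rod_a: Round steel rod, 8 mm thick, 160 mm long (its y), 75 g, lying on a square black rubber collar (18 x 18, 8 mm long) at each end; 144 mm bare between. Origin: on its axis, mid-length, 9 mm above the worktop at the start. Seated: along the trough's y in a notch of each end wall, axis 35 mm above the worktop, collars outside. The rods are alike; either may go in front.
- rod_b: The second rod, the same as rod_a.
- slide_carrier: Grey plastic slide carrier, two slides on it: plate 82 (x) by 74 mm (y), 8 to 14 mm above its origin (centre of underside); under each x edge a skirt 8 mm deep, inner faces at x = +-37; on top a grip rib along x, 60 long, 10 thick (y), top 40 mm up. 120 g. On the rods its x lies across them (either way round), plate on the rods, skirts outside, origin 31 mm above the worktop.
- fix_jar: Square glass staining jar, its lid fixed on: body 56 x 56 mm, lid 58 x 58 at 85 to 92 mm, lid knob up to 102 mm. 220 g. Origin: centre of underside; x and y square to its sides. Its place: centre at x = 0, y = -139 mm in the trough's frame (50 mm clear of the right end wall), any yaw.
- timer: White bench timer standing on its base, 30 mm deep over all (x), 80 wide (y), 56 high: a 17 mm thick slab that leans back 14 degrees (its top towards +x). 70 g. Origin: centre of underside. The display faces its -x. Its place: centre at x = 0, y = +150 mm in the trough's frame (50 mm clear of the left end wall), its axes along the trough's.
- dish: Round culture plate with lid, 72 mm across, 15 mm high, on the worktop behind the trough; leave alone. Origin: centre of underside.
- oil_bottle: Small brown dropper bottle with a white cap, 29 mm across, 62 mm high, just in front of the microscope; leave alone. Origin: centre of underside.

How it is judged (in metres and radians):
At the end, for the whole second after the job is handed in: Rods seated in both notch pairs (4 mm across, 15 along, 3 in height, 0.06 rad); carrier level on them (10 mm across, 15 along, 3 in height, 0.2 rad of square); jar and timer upright, each within 18 mm in x and y of its place, timer's face within 0.25 rad of the front; all at rest, released (((x of rod_a in the frame of trough between -0.029 and -0.021 m and y of rod_a in the frame of trough between -0.015 and 0.015 m and z of rod_a in the frame of trough between 0.032 and 0.038 m and angle between the y axis of each of rod_a, rod_b and the y axis of trough, either way round below 0.06 rad and x of rod_b in the frame of trough between 0.021 and 0.029 m and y of rod_b in the frame of trough between -0.015 and 0.015 m and z of rod_b in the frame of trough between 0.032 and 0.038 m) or (x of rod_a in the frame of trough between 0.021 and 0.029 m and y of rod_a in the frame of trough between -0.015 and 0.015 m and z of rod_a in the frame of trough between 0.032 and 0.038 m and angle between the y axis of each of rod_a, rod_b and the y axis of trough, either way round below 0.06 rad and x of rod_b in the frame of trough between -0.029 and -0.021 m and y of rod_b in the frame of trough between -0.015 and 0.015 m and z of rod_b in the frame of trough between 0.032 and 0.038 m)) and x of slide_carrier in the frame of trough between -0.01 and 0.01 m and y of slide_carrier in the frame of trough between -0.015 and 0.015 m and z of slide_carrier in the frame of trough between 0.028 and 0.034 m and angle between slide_carrier's own z axis and vertical below 0.07 rad and angle between the x axis of slide_carrier and the x axis of trough, either way round below 0.2 rad and x of fix_jar in the frame of trough between -0.018 and 0.018 m and y of fix_jar in the frame of trough between -0.157 and -0.121 m and z of fix_jar in the frame of trough between -0.006 and 0.006 m and angle between fix_jar's own z axis and vertical below 0.1 rad and x of timer in the frame of trough between -0.018 and 0.018 m and y of timer in the frame of trough between 0.132 and 0.168 m and z of timer in the frame of trough between -0.006 and 0.006 m and angle between timer's own z axis and vertical below 0.15 rad and angle between the x axis of timer and the x axis of trough, either way round below 0.25 rad and y of trough in the frame of timer below -0.1 m and linear speed of each of rod_a, rod_b, slide_carrier, fix_jar, timer below 0.02 m/s); the robot touches nothing.
It fails at once if the slide carrier is tipped by more than 0.5 rad (angle between slide_carrier's own z axis and vertical above 0.5 rad).
It fails at once if the culture plate or the dropper bottle is shifted by more than 20 mm or the bottle knocked over (distance of any of dish, oil_bottle from where it was at the start of the episode above 0.02 m or angle between oil_bottle's own z axis and vertical above 0.5 rad).
It also fails if it takes over 134 s, if anything falls off the work surface, if the arm or the gripper's body presses on something with over 40 N, if the wrist force passes 120 N, or if a joint passes its speed limit or range.

ROBOT

A 6-joint arm with a two-finger parallel gripper is mounted at the origin on a cart in front of the work surface, level with it; the furniture and walls round the work are solid. World frame = base frame: x ahead of the robot, y to its left, z up, the work surface at z = 0. Lengths are in mm, angles in rad, forces in N, time in s.
With the tool pointing down it reaches from about 300 to 1000 mm from the base axis. Payload 5.1 kg.
Tool frame: the origin (TCP) lies on the mounting face of the last link; the fingertips stand 190 mm ahead of it and the grasp point (between the pads) lies 171 mm ahead of it; z points along the fingers, y is the line along which they close (so a half turn about z gives the same grasp; the last joint's range is limited). The gripper opens to 95 mm and grips with 3 to 60 N. Pads are 20 mm wide; open, the fingers measure 119 mm over their backs; the gripper's body (75 mm by 180 mm) begins 59 mm behind the grasp point.
Start: joints at [1.078, 0.124, 1.65, -0, 1.367, -0.083], TCP at [258.996, 596.16, 404.756] pointing down, gripper open.
Joint ranges: [-2.61, 2.61], [-1.02, 2.33], [0.03, 2.71], [-1.35, 4.49], [0.32, 2.68], [-2.91, 2.91]. Speed limits (rad/s): [2.57, 2.57, 3.14, 3.14, 3.14, 3.14].

INTERFACE

Orientations are given as a 3x3 rotation matrix whose columns are the frame's x, y, z axes.
In Python, from workcell import bot gives the robot as it stands.
- The arm moves only by the shell command python3 -m handwheel 'ROWS' [OPENING] [FORCE]. ROWS is a JSON object whose one key "moves" holds one flat list of numbers, 4 for each row, row after row: the shift along the tool's x, y, z in cm, then the turn about the tool's z in rad. In form: {"moves": [dx, dy, dz, turn, dx, dy, dz, turn, ...]}. A call has 1 to 10 rows; each row is the pose to reach, as a shift and turn from the pose commanded when the call began, along the tool's axes at that moment; what a row does not reach only later rows make up. A row lasts 1/8 s, in which the tool goes at most 62.5 mm and 10.7 degrees, less where a joint would pass 70% of its speed; a pose out of reach is approached as far as the arm can. A call with a gripper value outside its range is refused whole. OPENING is the opening, from 0 (shut) to 1 (fully open), set as the call begins (- or left out, the last holds). The fingers move at their own pace and stop on an object; FORCE is the grip in N (left out, the last holds). Time passes only in rows, so rows that repeat a pose let the fingers close. It gives the time, the measured TCP pose, the force, the opening and the grip force at its end, in the units of the state.
- bot.state(): the state, without advancing time (a new reading comes with each control period).
- bot.grab_frame(name): name is "scene" or "top"; returns (picture, depth): 400x640x3 uint8, red, green, blue; 400x640 float32, mm along the optical axis (not along the pixel's ray), 0 where there is no reading.
- bot.get_calibration(name): a dict with "mtx" (3x3 intrinsics, pixels), "origin" and "rotation" of the camera in the world. Camera axes: x right, y up, looking along -z (the intrinsics and any distortion apply to the point x, -y, -z); pixel columns grow to the right and rows downward; lengths in mm; the calibration is good to about 2 mm. A picture is of the moment at which its call begins. get_calibration takes no time and is no camera call.
- bot.hand_in(): hands the job in; it is judged then, once.
Trained networks look in the newest picture that a camera, given by its name, has taken for a name from the list of things; names that differ only in an ending like _2 or _b are one class to them, and where a whole thing is asked for, a point or a joint stands for the part that bears it (a point fixed in the world has none). Each returns a list of dicts, best first, with "conf" (0 to 1); they miss things now and then, are a little off and sometimes report something else, mostly with a low value. They report only what shows in the picture. A call takes as long as a camera call.
- bot.search_frame(camera, thing): "rect" ([centre column, centre row, width, height] in pixels, round what is visible of it).
The state is a dict: "t": time; "joint_pos": joint angles; "qd": joint speeds; "joint_torque": joint torques, N m; "eef_pos": TCP position; "tcp_rot": TCP orientation; "contact_force": force on the tool from outside, world axes, zero at the start; "torque": the same for the moment, N m; "gripper_width": finger opening in mm; "grip_force": force on a finger pad.
Only numpy, scipy, OpenCV 4.12 (cv2) and the standard library are available. Lean on these libraries where they do the work, as an engineer would, in place of code of your own. Each camera call takes 0.05 s, during which the arm holds its last target. There are 200 camera calls.

## Working session

There is one attempt and no reset: what is moved stays moved. The work goes in short steps, Python scripts to look and compute and a shell command to move; the robot and the scene stay as the last step left them, time stands still between calls to the robot, and variables do not carry over. Pictures are saved under pics/ and viewed, at most 14 in all, crops included, and the job is handed in when it is done.

```bash
mkdir -p pics; ls; cat > h.py <<'E'
import numpy as np,cv2
from workcell import bot
def cal(n):
    c=bot.get_calibration(n);return np.array(c['mtx']),np.array(c['origin']),np.array(c['rotation']),c
def cloud(n,depth):
    K,o,R,_=cal(n);v,u=np.mgrid[:400,:640]
    x=(u-K[0,2])/K[0,0];y=(v-K[1,2])/K[1,1]
    p=np.stack([x*depth,-y*depth,-depth],-1)
    return p@R.T+o
def ray(n,u,v,z):
    K,o,R,_=cal(n);d=R@np.array([(u-K[0,2])/K[0,0],-(v-K[1,2])/K[1,1],-1])
    return o+d*(z-o[2])/d[2]
E
python3 - <<'E'
from h import *
for n in('scene','top'):
    im,d=bot.grab_frame(n);cv2.imwrite(f'pics/{n}0.png',im[...,::-1]);np.savez(f'{n}0.npz',im=im,d=d)
    K,o,R,c=cal(n);print(n,K.tolist(),o,R.tolist(),[k for k in c])
    for t in['trough','rod_a','slide_carrier','fix_jar','timer','dish','oil_bottle']:
        print(t,[(np.round(r['rect']).tolist(),round(r['conf'],2)) for r in bot.search_frame(n,t)][:4])
s=bot.state();print(s)
E
```

```text
pics
scene [[394.4583720183299, 0.0, 319.70646630245596], [0.0, 394.4583720183299, 195.96197531812626], [0.0, 0.0, 1.0]] [  56.0316986  -438.65099124  580.44853079] [[0.7691180325627365, 0.3958054430185921, -0.5017922909568076], [-0.6390215682752978, 0.46343993646323733, -0.6139013443297947], [-0.010434906123398426, 0.7928186908542244, 0.6093682270732446]] ['mtx', 'origin', 'rotation']
trough [([409.0, 296.0, 94.0, 84.0], 0.84)]
rod_a [([290.0, 214.0, 73.0, 17.0], 0.69), ([287.0, 162.0, 54.0, 22.0], 0.68)]
slide_carrier [([269.0, 184.0, 43.0, 29.0], 0.62)]
fix_jar [([228.0, 155.0, 39.0, 45.0], 0.96)]
timer [([274.0, 141.0, 26.0, 24.0], 0.96)]
dish [([388.0, 220.0, 29.0, 27.0], 0.9)]
oil_bottle [([350.0, 204.0, 14.0, 29.0], 0.71)]
top [[421.27059084780444, 0.0, 320.3819504553271], [0.0, 421.27059084780444, 206.03432317313803], [0.0, 0.0, 1.0]] [416.24092785 106.81080411 906.62138115] [[0.029158183259905882, 0.9918380292983088, -0.1241254365012629], [-0.9995595894407536, 0.02824678369680137, -0.009096503054369308], [-0.0055161133068294755, 0.12433600785144025, 0.9922248382526779]] ['mt
[... 558 characters left out ...]
.36750940e+00, -8.25952961e-02]), 'qd': array([ 0.00178036,  0.00019836,  0.00078416,  0.00242006, -0.00263208,
        0.00148826]), 'joint_torque': array([-3.25122128e-04, -4.17540014e+01, -3.60202110e+01,  7.74272298e-02,
        4.28240024e-02,  1.07884176e-05]), 'eef_pos': array([258.99149029, 596.16312659, 404.78275837]), 'tcp_rot': array([[-9.17203304e-01,  3.98419502e-01,  1.09841428e-05],
       [ 3.98419502e-01,  9.17203304e-01,  2.36216458e-05],
       [-6.63367689e-07,  2.60421483e-05, -1.00000000e+00]]), 'contact_force': array([-0.07805292, -0.63132746, -0.02725711]), 'torque': array([-0.07254502, -0.00479464, -0.02013249]), 'grip_force': 0.0, 'gripper_width': 95.02456655772527}
```

```bash
python3 - <<'E'
import cv2
a=cv2.imread('pics/top0.png');cv2.imwrite('pics/t1.png',cv2.resize(a[120:320,130:530],(800,400),interpolation=cv2.INTER_CUBIC))
a=cv2.imread('pics/scene0.png');cv2.imwrite('pics/s1.png',cv2.resize(a[80:360,180:500],(800,600)[:1]+(600,) if 0 else (686,600),interpolation=cv2.INTER_CUBIC))
E
```

```text
(no output)
```

View pics/t1.png

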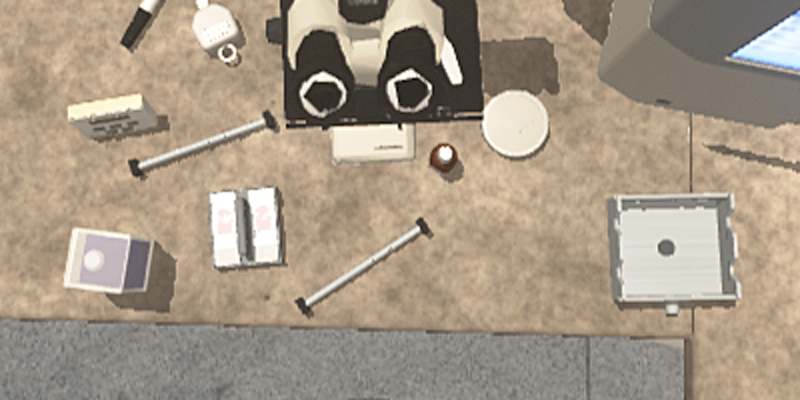

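View pics/s1.png

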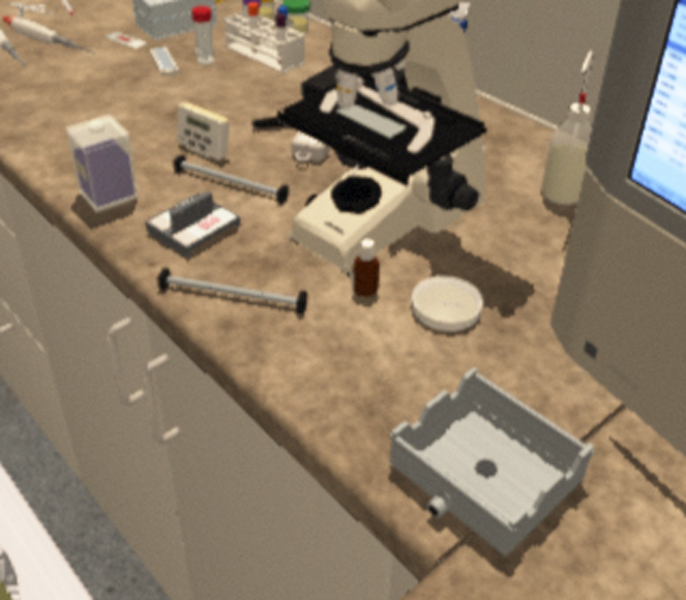

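Top view (crop = full px/2 offset 130,120): timer (185,178), jar (185,250), carrier (253,233), rod ends (197,204)-(265,180) and (281,273)-(342,233), trough (466,245), bottle (352,198), dish (388,182). The networks agree; their 2nd "trough" hit is the timer. Now the metric poses from both cameras' depth.

```bash
cat > meas.py <<'E'
from h import *
def obj(P,box,zlo,zhi):
    x0,x1,y0,y1=box;m=(P[...,0]>x0)&(P[...,0]<x1)&(P[...,1]>y0)&(P[...,1]<y1)&(P[...,2]>zlo)&(P[...,2]<zhi);return P[m]
def rect(q):
    (c,s,a)=cv2.minAreaRect(q[:,:2].astype(np.float32));return np.round(c,1),np.round(s,1),round(a,1),len(q),'zmax',np.round(np.percentile(q[:,2],[50,97]),1)
E
python3 - <<'E'
from meas import *
for nm,u,v in[('timer',185,178),('jar',185,250),('carr',253,233),('r1a',197,204),('r1b',265,180),('r2a',281,273),('r2b',342,233),('trough',466,245),('bottle',352,198),('dish',388,182)]:
    print(nm,ray('top',u,v,0).round())
for n in('top','scene'):
    d=np.load(n+'0.npz')['d'];P=cloud(n,d);P[d==0]=np.nan
    q=P.reshape(-1,3);m=(abs(q[:,2])<12)&(q[:,0]>300)&(q[:,0]<650)&(abs(q[:,1])<450);q=q[m]
    A=np.c_[q[:,:2],np.ones(len(q))];co,*_=np.linalg.lstsq(A,q[:,2],rcond=None)
    print(n,'table',co,np.median(q[:,2]),np.std(q[:,2]-A@co))
    H=np.zeros((400,500),np.float32)
    for x,y,z in P.reshape(-1,3)[(P.reshape(-1,3)[:,2]>-50)]:
        i=int((x-250)/2);j=int((500-y)/2)
        if 0<=i<400 and 0<=j<500 and z<200:H[399-i,j]=max(H[399-i,j],z)
    cv2.imwrite(f'pics/H{n}.png',np.clip(H*2.4,0,255).astype(np.uint8))
E
```

```text
timer [583. 413.   0.]
jar [426. 403.   0.]
carr [467. 258.   0.]
r1a [526. 383.   0.]
r1b [584. 238.   0.]
r2a [384. 195.   0.]
r2b [473.  67.   0.]
trough [ 455. -199.    0.]
bottle [549.  47.   0.]
dish [587. -31.   0.]
top table [ 2.15258202e-03 -6.78786374e-04 -6.98984093e-01] 0.04909431062986869 2.5256259195869775
scene table [ 3.48614583e-03  1.06726393e-03 -2.41277197e+00] -1.401312040761411 2.8036311840321146
```

```bash
python3 - <<'E'
from meas import *
R={'timer':((540,620,350,460),25,70),'jarlid':((380,470,350,460),80,96),'jarall':((370,480,330,460),20,120),
'carrplate':((410,520,200,310),8,22),'carrrib':((410,520,200,310),30,50),'trough_hi':((380,530,-290,-110),38,60)}
for n in('top','scene'):
    d=np.load(n+'0.npz')['d'];P=cloud(n,d);P[d==0]=np.nan
    for k,(b,a,z) in R.items():
        q=obj(P,b,a,z)
        if len(q)>5:print(n,k,*rect(q),q.mean(0).round(1))
    for k,b in{'r1':(500,610,220,400),'r2':(365,490,50,210)}.items():
        q=obj(P,b,5,26)
        if k=='r2': q=q[(abs((q[:,0]-384)-(q[:,1]-195)*(89/-128))<20)]
        else: q=q[(abs((q[:,0]-526)-(q[:,1]-383)*(58/-145))<20)]
        print(n,k,*rect(q),q.mean(0).round(1))
E
python3 - <<'E'
import cv2,numpy as np
a=cv2.imread('pics/Htop.png')[180:];b=cv2.imread('pics/Hscene.png')[180:]
cv2.imwrite('pics/HH.png',np.vstack([a,b]))
E
```

```text
top timer [578.3 400. ] [25.3 79.2] 10.3 550 zmax [52.8 57.8] [577.3 398.3  47.6]
top jarlid [424.4 386. ] [58.2 58. ] 84.3 843 zmax [91.7 94.5] [424.2 384.2  91.5]
top jarall [424.4 386. ] [58.2 58. ] 84.3 1167 zmax [ 91.4 101.8] [423.7 379.1  84. ]
top carrplate [465.  258.3] [82.  74.3] 7.1 1176 zmax [15.2 18.1] [464.4 257.6  15.1]
top carrrib [464.8 258.2] [58.1 11.3] 6.4 157 zmax [39.  42.3] [464.9 257.6  38.7]
top trough_hi [ 456.2 -188.8] [109.  123.1] 3.3 469 zmax [41.3 46.3] [ 455.8 -191.1   41.7]
top r1 [553.6 308.7] [ 18.  159.7] 21.9 322 zmax [12.6 19. ] [552.5 309.9  13. ]
top r2 [428.1 131.6] [ 18.  159.1] 35.2 321 zmax [12.6 19.5] [426.9 133.1  13.2]
scene timer [578.8 400. ] [26.8 81.6] 11.1 306 zmax [43.8 55.3] [576.4 394.7  42.5]
scene jarlid [424.8 386.2] [61.5 58.5] 85.9 327 zmax [90.3 92.7] [421.5 378.6  89.2]
scene jarall [424.7 385.7] [62.5 58.7] 85.9 922 zmax [69.8 97. ] [418.4 371.3  66. ]
scene carrplate [464.8 258.6] [84.2 76.2] 6.9 504 zmax [13.9 19.8] [459.5 248.4  13.9]
scene carrrib [465.1 257.9] [59.2 12.4] 6.0 105 zmax [36.5 39.5] [464.  256.1  35.9]
scene trough_hi [ 455.8 -189.3] [109.7 121.2] 2.3 436 zmax [39.8 44.6] [ 452.2 -193.4   40.6]
scene r1 [552.9 307.7] [ 18.1 161. ] 21.2 186 zmax [10.4 17.3] [553.3 305.4  10.7]
scene r2 [427.2 131.1] [ 21.6 160.3] 34.0 284 zmax [10.6 17.2] [427.4 130.   10.8]
```

View pics/HH.png

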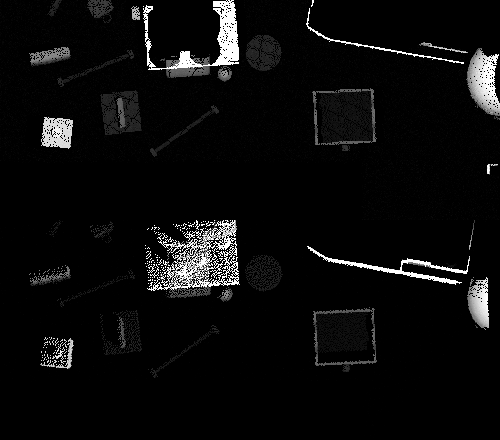

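Depth maps from both cameras agree within ~1 mm. I'll refine the trough pose and write the go-to calculator.

```bash
cat >> h.py <<'E'
T=None
def go(x,y,z,psi):
    """tool shift (cm) and turn from the present pose to TCP x,y,z with closing axis at angle psi (deg, mod 180)"""
    s=bot.state();R=s['tcp_rot'];d=R.T@(np.array([x,y,z])-s['eef_pos'])/10
    p0=np.degrees(np.arctan2(R[1,1],R[0,1]));t=(p0-psi+90)%180-90
    print('pos',s['eef_pos'].round(1),'psi',round(p0,1),'j6',round(s['joint_pos'][5],2),'->',d.round(2),'turn',round(np.radians(t),3),'t',s['t'])
E
python3 - <<'E'
from meas import *
from scipy.optimize import least_squares
for n in('top','scene'):
    d=np.load(n+'0.npz')['d'];P=cloud(n,d);P[d==0]=np.nan
    q=obj(P,(380,540,-280,-110),37,49)
    for w in(51,):
      def f(p):
        c,s=np.cos(p[2]),np.sin(p[2]);D=q[:,:2]-p[:2];u=D@[c,s];v=D@[-s,c]
        return np.minimum(abs(abs(u)-w),abs(abs(v)-58))
      r=least_squares(f,[456,-189,.05],loss='soft_l1');print(n,r.x[:2].round(2),np.degrees(r.x[2]).round(2),len(q),abs(r.fun).mean())
go(553.3,308.2,300,21.6)
E
```

```text
top [ 456.24 -188.69] 2.83 493 1.2996047803974176
scene [ 455.34 -189.98] 2.73 552 1.212615232844977
pos [259.  596.2 404.8] psi 66.5 j6 -0.08 -> [-38.47 -14.69  10.48] turn 0.784 t 0.8
```

```bash
python3 -m handwheel '{"moves":[-38.5,-14.7,5,0.784,-38.5,-14.7,5,0.784,-38.5,-14.7,5,0.784,-38.5,-14.7,5,0.784,-38.5,-14.7,5,0.784,-38.5,-14.7,5,0.784,-38.5,-14.7,5,0.784,-38.5,-14.7,5,0.784,-38.5,-14.7,8,0.784,-38.5,-14.7,8,0.784]}' 0.4 30; python3 -c "
from h import *
go(553.2,308.2,192.5,21.6)"
```

```text
t: 2.05
eef_pos: [552.2, 308.2, 322.1]
tcp_rot: [[-0.369, 0.929, -0.005], [0.929, 0.369, -0.002], [0.0, -0.006, -1.0]]
contact_force: [0.1, 0.3, 0.1]
gripper_width: 38.0
grip_force: 0.0
pos [552.2 308.2 322.1] psi 21.6 j6 0.05 -> [-0.04  0.17 12.96] turn 0.001 t 2.05
```

```bash
python3 -m handwheel '{"moves":[0,0,5,0,0,0,10,0,0,0,12.5,0,0,0,13.2,0,0,0,13.2,0,0,0,13.2,0]}' ; python3 -m handwheel '{"moves":[0,0,0,0,0,0,0,0,0,0,0,0,0,0,0,0]}' 0.0 30; python3 -c "
from h import *
go(553.2,308.2,300,21.6)"
```

```text
t: 2.8
eef_pos: [554.3, 308.5, 195.1]
tcp_rot: [[-0.368, 0.93, 0.003], [0.93, 0.368, 0.002], [0.0, 0.004, -1.0]]
contact_force: [-0.9, 1.2, 0.7]
gripper_width: 38.2
grip_force: 0.0
t: 3.3
eef_pos: [553.6, 307.9, 192.9]
tcp_rot: [[-0.368, 0.93, 0.0], [0.93, 0.368, 0.0], [-0.0, 0.0, -1.0]]
contact_force: [-1.1, -0.8, 0.8]
gripper_width: 6.7
grip_force: 30.0
pos [553.6 307.9 192.9] psi 21.6 j6 0.05 -> [  0.04  -0.03 -10.71] turn 0.0 t 3.3
```

```bash
python3 -m handwheel '{"moves":[0,0,-6,0,0,0,-12,0,0,0,-12,0,0,0,-12,0]}'; cat >> h.py <<'E'
C=np.array([455.8,-189.3]);TH=np.radians(2.8)
def tr(x,y):return C+[x*np.cos(TH)-y*np.sin(TH),x*np.sin(TH)+y*np.cos(TH)]
E
python3 -c "
from h import *
go(400,250,312,2.8)
go(400,0,312,2.8)
go(*tr(25,0),312,2.8)
print(tr(25,0),tr(-25,0),tr(0,-139),tr(0,150))"
```

```text
t: 3.8
eef_pos: [553.2, 307.8, 312.1]
tcp_rot: [[-0.368, 0.93, -0.001], [0.93, 0.368, -0.0], [-0.0, -0.001, -1.0]]
contact_force: [-0.3, 0.1, -1.4]
gripper_width: 7.2
grip_force: 30.0
pos [553.2 307.8 312.1] psi 21.6 j6 0.05 -> [  0.27 -16.37   0.03] turn 0.328 t 3.8
pos [553.2 307.8 312.1] psi 21.6 j6 0.05 -> [-22.98 -25.58   0.04] turn 0.328 t 3.8
pos [553.2 307.8 312.1] psi 21.6 j6 0.05 -> [-4.344e+01 -2.499e+01  4.000e-02] turn 0.328 t 3.8
[ 480.77015343 -188.07875576] [ 430.82984657 -190.52124424] [ 462.590118   -328.13405309] [448.47253453 -39.4790794 ]
```

```bash
python3 -m handwheel '{"moves":[0,-6,0,0,0,-12,0,0,0.3,-16.4,0,0.1,-5,-18.5,0,0.328,-11,-21,0,0.328,-17,-23,0,0.328,-23,-25.6,0,0.328,-23,-25.6,0,0.328,-23,-25.6,0,0.328,-23,-25.6,0,0.328]}'; python3 -c "
from h import *
go(*tr(25,0),290,2.8)"
```

```text
t: 5.05
eef_pos: [400.0, 1.1, 311.8]
tcp_rot: [[-0.051, 0.999, -0.002], [0.999, 0.051, 0.001], [0.001, -0.002, -1.0]]
contact_force: [-0.1, 0.8, -0.2]
gripper_width: 7.2
grip_force: 30.0
pos [400.    1.1 311.8] psi 2.9 j6 -0.18 -> [-19.3    7.1    2.15] turn 0.002 t 5.05
```

```bash
python3 -m handwheel '{"moves":[-6,2.2,0,0,-12,4.4,0,0,-18,6.6,1,0,-19.3,7.1,2.2,0,-19.3,7.1,2.2,0,-19.3,7.1,2.2,0,-19.3,7.1,2.2,0]}'; python3 - <<'E'
from h import *
go(*tr(25,0),219.5,2.8)
for n in('top','scene'):
    im,d=bot.grab_frame(n);cv2.imwrite(f'pics/{n}2.png',im[...,::-1]);np.savez(n+'2.npz',im=im,d=d)
a=cv2.imread('pics/top2.png')[190:310,380:560];b=cv2.imread('pics/scene2.png')[200:350,330:490]
cv2.imwrite('pics/c2.png',np.hstack([cv2.resize(a,(400,267)),cv2.resize(b,(285,267))]))
E
```

```text
t: 5.92
eef_pos: [480.7, -188.0, 291.2]
tcp_rot: [[-0.051, 0.999, 0.001], [0.999, 0.051, -0.0], [-0.0, 0.001, -1.0]]
contact_force: [-0.1, 0.9, -0.7]
gripper_width: 6.7
grip_force: 30.0
pos [ 480.7 -188.   291.2] psi 2.9 j6 -0.53 -> [-0.01  0.01  7.17] turn 0.002 t 5.925
```

View pics/c2.png

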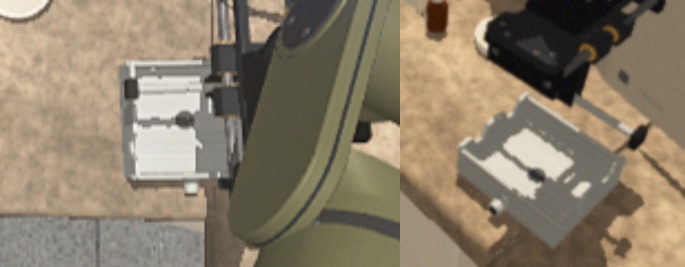

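Both views: rod hangs horizontally over the trough, left collar at c2 (130,88), right collar at (637,135). I'll check its actual pose in the depth.

```bash
python3 - <<'E'
from meas import *
for n in('top','scene'):
    d=np.load(n+'2.npz')['d'];P=cloud(n,d);P[d==0]=np.nan
    q=obj(P,(450,515,-290,-90),90,125);D=q[:,:2]-C;c,s=np.cos(TH),np.sin(TH);u=D@[c,s];v=D@[-s,c]
    for a,b in((-95,-72),(-70,-40),(-40,-15),(15,40),(40,70),(72,95)):
        m=(v>a)&(v<b)&(abs(u-25)<14)
        if m.sum()>3:print(n,a,b,m.sum(),u[m].mean().round(1),np.percentile(u[m],[5,95]).round(1),q[m,2].mean().round(1),'y',v[m].min().round(1),v[m].max().round(1))
E
```

```text
top 15 40 53 24.6 [21.7 27.5] 110.5 y 15.3 39.5
top 40 70 69 24.8 [20.8 28.1] 110.6 y 40.7 70.0
top 72 95 59 23.8 [16.5 31.8] 112.6 y 72.9 81.5
scene -95 -72 99 21.7 [15.9 31.5] 109.6 y -79.3 -72.1
scene -70 -40 96 23.1 [21.  27.4] 108.3 y -68.8 -40.1
scene -40 -15 74 23.0 [20.6 26.6] 108.3 y -39.9 -15.6
```

```bash
python3 -m handwheel '{"moves":[0,0,4,0,0,0,6,0,0,0,6.8,0,0,0,7.1,0,0,0,7.1,0,0,0,7.1,0]}';python3 -m handwheel '{"moves":[0,0,0,0,0,0,0,0,0,0,0,0]}' 0.18; python3 -m handwheel '{"moves":[0,0,-4,0,0,0,-9,0,0,0,-9,0,0,0,-9,0]}'; python3 - <<'E'
from h import *
go(400,0,310,34.6)
go(427.7,131.3,310,34.6)
E
```

```text
t: 6.78
eef_pos: [481.0, -189.6, 220.8]
tcp_rot: [[-0.049, 0.999, 0.002], [0.999, 0.049, -0.001], [-0.001, 0.002, -1.0]]
contact_force: [0.2, 0.9, -0.8]
gripper_width: 7.2
grip_force: 30.0
t: 7.15
eef_pos: [480.6, -189.5, 220.0]
tcp_rot: [[-0.049, 0.999, 0.0], [0.999, 0.049, -0.0], [-0.0, 0.0, -1.0]]
contact_force: [0.1, 0.0, 0.4]
gripper_width: 17.0
grip_force: 0.0
t: 7.65
eef_pos: [480.3, -189.3, 309.3]
tcp_rot: [[-0.049, 0.999, -0.0], [0.999, 0.049, 0.0], [0.0, -0.0, -1.0]]
contact_force: [0.1, -0.7, 0.1]
gripper_width: 17.2
grip_force: 0.0
pos [ 480.3 -189.3  309.3] psi 2.8 j6 -0.53 -> [19.3  -7.1  -0.06] turn -0.555 t 7.65
pos [ 480.3 -189.3  309.3] psi 2.8 j6 -0.53 -> [32.28 -3.69 -0.06] turn -0.555 t 7.65
```

```bash
python3 -m handwheel '{"moves":[6,-4,0,0,12,-7.1,0,-0.1,18,-7.1,0,-0.2,24,-5.5,0,-0.4,30,-4,0,-0.555,32.3,-3.7,0,-0.555,32.3,-3.7,0,-0.555,32.3,-3.7,0,-0.555,32.3,-3.7,0,-0.555]}' 0.4; python3 - <<'E'
from h import *
go(427.7,131.3,192.5,34.6)
from meas import *
for n in('top','scene'):
    im,d=bot.grab_frame(n);P=cloud(n,d);P[d==0]=np.nan;np.savez(n+'3.npz',im=im,d=d)
    q=obj(P,(400,515,-290,-90),28,60);D=q[:,:2]-C;c,s=np.cos(TH),np.sin(TH);u=D@[c,s];v=D@[-s,c]
    for a,b in((-95,-72),(-50,-25),(-25,0),(0,25),(25,50),(72,95)):
        m=(v>a)&(v<b)&(abs(u-25)<14)
        if m.sum()>3:print(n,a,b,m.sum(),u[m].mean().round(1),np.percentile(u[m],[5,95]).round(1),q[m,2].mean().round(1),'y',v[m].min().round(1),v[m].max().round(1))
E
```

```text
t: 8.78
eef_pos: [427.6, 130.3, 309.1]
tcp_rot: [[-0.566, 0.824, -0.001], [0.824, 0.566, -0.0], [0.0, -0.001, -1.0]]
contact_force: [-0.1, 0.2, -0.7]
gripper_width: 37.8
grip_force: 0.0
pos [427.6 130.3 309.1] psi 34.5 j6 -0.43 -> [ 0.07  0.08 11.66] turn -0.002 t 8.775
top -95 -72 53 24.9 [16.6 33.5] 40.6 y -81.2 -72.4
top -50 -25 42 24.9 [21.4 27.5] 38.0 y -49.3 -26.2
top -25 0 48 24.7 [21.6 27.9] 38.3 y -25.0 -0.3
top 0 25 50 25.0 [22.  28.4] 38.5 y 0.0 24.9
top 25 50 47 25.6 [22.4 28.9] 38.0 y 25.7 49.2
top 72 95 45 25.1 [17.  33.2] 41.4 y 72.5 79.8
scene -95 -72 83 22.4 [15.8 32.3] 38.5 y -80.7 -72.2
scene -50 -25 67 23.7 [21.4 27.2] 35.8 y -49.4 -25.2
scene -25 0 66 23.4 [20.9 27.9] 35.9 y -24.9 -0.5
scene 0 25 60 23.6 [20.9 27.4] 35.8 y 0.2 24.5
scene 25 50 58 23.4 [20.7 27. ] 36.0 y 25.1 48.9
scene 72 95 53 22.1 [15.9 32.9] 38.4 y 72.1 79.0
```

Rod 1 is seated and level (x≈25, y≈-0.7). On to rod 2.

```bash
python3 -m handwheel '{"moves":[0,0,5,0,0,0,10,0,0,0,11.3,0,0,0,11.7,0,0,0,11.7,0,0,0,11.7,0]}' ; python3 -m handwheel '{"moves":[0,0,0,0,0,0,0,0,0,0,0,0,0,0,0,0]}' 0.0 30; python3 -m handwheel '{"moves":[0,0,-6,0,0,0,-11,0,0,0,-11,0,0,0,-11,0]}'; python3 -c "
from h import *
go(400,0,300,2.8);go(*tr(-25,0),290,2.8)"
```

```text
t: 9.62
eef_pos: [428.8, 131.5, 194.6]
tcp_rot: [[-0.568, 0.823, 0.004], [0.823, 0.568, 0.001], [-0.001, 0.003, -1.0]]
contact_force: [-0.3, -0.1, 0.1]
gripper_width: 38.4
grip_force: 0.0
t: 10.12
eef_pos: [427.8, 131.4, 192.8]
tcp_rot: [[-0.568, 0.823, 0.0], [0.823, 0.568, -0.0], [-0.0, 0.0, -1.0]]
contact_force: [-0.0, -0.1, 0.1]
gripper_width: 7.1
grip_force: 30.0
t: 10.62
eef_pos: [427.4, 131.3, 302.0]
tcp_rot: [[-0.568, 0.823, -0.001], [0.823, 0.568, -0.0], [0.0, -0.001, -1.0]]
contact_force: [0.2, -0.5, -1.7]
gripper_width: 7.0
grip_force: 30.0
pos [427.4 131.3 302. ] psi 34.6 j6 -0.43 -> [-9.25 -9.71  0.2 ] turn 0.555 t 10.625
pos [427.4 131.3 302. ] psi 34.6 j6 -0.43 -> [-26.68 -17.99   1.2 ] turn 0.555 t 10.625
```

```bash
python3 -m handwheel '{"moves":[-4.5,-4,0,0.1,-9.3,-7.5,0,0.2,-14,-10.5,0,0.3,-19,-13,0,0.45,-24,-16,0,0.555,-26.7,-18,0,0.555,-26.7,-18,1.2,0.555,-26.7,-18,1.2,0.555,-26.7,-18,1.2,0.555,-26.7,-18,1.2,0.555]}'; python3 - <<'E'
from meas import *
go(*tr(-25,0),219.3,2.8)
for n in('top','scene'):
    im,d=bot.grab_frame(n);P=cloud(n,d);P[d==0]=np.nan
    q=obj(P,(390,515,-290,-90),90,125);D=q[:,:2]-C;c,s=np.cos(TH),np.sin(TH);u=D@[c,s];v=D@[-s,c]
    for a,b in((-95,-72),(-70,-40),(-40,-15),(15,40),(40,70),(72,95)):
        m=(v>a)&(v<b)&(abs(u+25)<14)
        if m.sum()>3:print(n,a,b,m.sum(),u[m].mean().round(1),np.percentile(u[m],[5,95]).round(1),q[m,2].mean().round(1),'y',v[m].min().round(1),v[m].max().round(1))
E
```

```text
t: 11.88
eef_pos: [431.4, -189.7, 290.8]
tcp_rot: [[-0.051, 0.999, 0.0], [0.999, 0.051, 0.0], [0.0, 0.0, -1.0]]
contact_force: [0.1, 0.2, -1.0]
gripper_width: 7.2
grip_force: 30.0
pos [ 431.4 -189.7  290.8] psi 2.9 j6 -0.58 -> [-0.07 -0.06  7.15] turn 0.002 t 11.875
top 15 40 53 -24.2 [-27.2 -21.2] 110.0 y 16.3 40.0
top 40 70 74 -24.9 [-28.4 -20.9] 109.6 y 40.3 69.9
top 72 95 65 -24.7 [-33.4 -16.7] 112.6 y 72.9 81.4
scene -95 -72 112 -27.1 [-33.4 -17. ] 109.2 y -79.3 -72.1
scene -70 -40 106 -25.8 [-28.1 -21.7] 107.8 y -69.2 -40.1
scene -40 -15 79 -26.1 [-28.4 -23.1] 107.9 y -39.6 -15.2
```

```bash
python3 -m handwheel '{"moves":[0,0,4,0,0,0,6,0,0,0,6.8,0,0,0,7.1,0,0,0,7.1,0,0,0,7.1,0]}';python3 -m handwheel '{"moves":[0,0,0,0,0,0,0,0,0,0,0,0]}' 0.18; python3 -m handwheel '{"moves":[0,0,-4,0,0,0,-10,0,0,0,-10,0,0,0,-10,0]}'; python3 - <<'E'
from h import *
go(465,258.2,320,96.6)
E
```

```text
t: 12.72
eef_pos: [431.7, -190.8, 220.7]
tcp_rot: [[-0.049, 0.999, 0.002], [0.999, 0.049, -0.001], [-0.001, 0.001, -1.0]]
contact_force: [-0.7, 0.4, -0.7]
gripper_width: 7.1
grip_force: 30.0
t: 13.1
eef_pos: [431.3, -190.7, 220.0]
tcp_rot: [[-0.049, 0.999, 0.0], [0.999, 0.049, -0.0], [-0.0, 0.0, -1.0]]
contact_force: [0.6, -0.5, 0.4]
gripper_width: 17.2
grip_force: 0.0
t: 13.6
eef_pos: [431.1, -190.5, 319.5]
tcp_rot: [[-0.049, 0.999, 0.0], [0.999, 0.049, -0.0], [-0.0, 0.0, -1.0]]
contact_force: [-0.5, -0.5, -0.2]
gripper_width: 17.3
grip_force: 0.0
pos [ 431.1 -190.5  319.5] psi 2.8 j6 -0.58 -> [44.65  5.58 -0.05] turn 1.505 t 13.6
```

```bash
python3 -m handwheel '{"moves":[5,0,0,0.17,10,0,0,0.34,15,0.5,0,0.51,20,1,0,0.68,25,1.5,0,0.85,30,2.5,0,1.02,35,3.5,0,1.19,40,4.5,0,1.36,44.6,5.6,0,1.505,44.6,5.6,0,1.505]}' 0.4;python3 -m handwheel '{"moves":[0,0,0,0,0,0,0,0]}' ; python3 - <<'E'
from meas import *
go(465,258.2,210,96.6)
for n in('top','scene'):
    im,d=bot.grab_frame(n);P=cloud(n,d);P[d==0]=np.nan
    q=obj(P,(380,515,-290,-90),28,60);D=q[:,:2]-C;c,s=np.cos(TH),np.sin(TH);u=D@[c,s];v=D@[-s,c]
    for a,b in((-95,-72),(-50,0),(0,50),(72,95)):
      for x in(25,-25):
        m=(v>a)&(v<b)&(abs(u-x)<14)
        if m.sum()>3:print(n,a,b,m.sum(),u[m].mean().round(1),np.percentile(u[m],[5,95]).round(1),q[m,2].mean().round(1),'y',v[m].min().round(1),v[m].max().round(1))
E
```

```text
t: 14.85
eef_pos: [464.8, 259.9, 317.1]
tcp_rot: [[0.993, 0.118, -0.004], [0.118, -0.993, -0.001], [-0.004, 0.001, -1.0]]
contact_force: [0.6, -0.0, 0.0]
gripper_width: 38.1
grip_force: 0.0
t: 15.1
eef_pos: [465.1, 256.5, 318.7]
tcp_rot: [[0.994, 0.114, -0.002], [0.114, -0.994, -0.001], [-0.002, 0.001, -1.0]]
contact_force: [-0.4, 0.2, -0.7]
gripper_width: 37.6
grip_force: 0.0
pos [465.1 256.5 318.7] psi -83.5 j6 1.86 -> [ 0.03 -0.18 10.87] turn -0.001 t 15.1
top -95 -72 54 24.9 [16.7 33.7] 40.5 y -80.5 -72.1
top -95 -72 44 -24.0 [-30.7 -16.6] 41.1 y -80.0 -72.2
top -50 0 93 24.8 [21.5 27.9] 37.9 y -49.6 -0.1
top -50 0 97 -24.2 [-27.7 -20.9] 37.6 y -49.7 -0.2
top 0 50 95 25.4 [22.1 28.8] 38.0 y 0.4 49.5
top 0 50 94 -23.9 [-27.  -20.5] 38.0 y 1.1 49.4
top 72 95 46 25.2 [16.9 33.2] 41.5 y 72.5 79.9
top 72 95 45 -24.1 [-31.8 -15.7] 41.4 y 72.1 79.8
scene -95 -72 82 22.7 [16.  32.9] 38.3 y -81.0 -72.6
scene -95 -72 90 -26.5 [-33. -17.] 38.6 y -80.3 -72.0
scene -50 0 134 23.5 [21.3 26.8] 35.8 y -49.8 -0.2
scene -50 0 143 -25.4 [-28.  -21.5] 35.7 y -49.7 -0.6
scene 0 50 121 23.7 [21.2 27.6] 35.7 y 0.2 50.0
scene 0 50 131 -25.7 [-28.2 -21.8] 35.7 y 0.2 50.0
scene 72 95 55 22.2 [15.7 33.2] 38.4 y 72.1 79.1
scene 72 95 52 -27.7 [-33.8 -18.2] 39.4 y 72.1 79.6
```

Both rods seated. Now the carrier.

```bash
python3 -m handwheel '{"moves":[0,0,4,0,0,0,8,0,0,0,10,0,0,0,11,0,0,0,11,0,0,0,11,0]}' ; python3 -m handwheel '{"moves":[0,0,0,0,0,0,0,0,0,0,0,0,0,0,0,0]}' 0.0 25; python3 -m handwheel '{"moves":[0,0,-4,0,0,0,-8,0,0,0,-12,0,0,0,-12,0]}'; python3 - <<'E'
from meas import *
go(430,0,325,92.8)
go(*tr(0,0),325,92.8)
for n in('top','scene'):
    im,d=bot.grab_frame(n);cv2.imwrite(f'pics/{n}4.png',im[...,::-1]);P=cloud(n,d);P[d==0]=np.nan
    q=obj(P,(410,520,200,320),122,135);print(n,*rect(q),q.mean(0)) 
a=cv2.imread('pics/top4.png')[170:310,180:320];b=cv2.imread('pics/scene4.png')[80:240,190:350]
cv2.imwrite('pics/c4.png',np.hstack([cv2.resize(a,(350,350)),cv2.resize(b,(350,350))]))
E
```

```text
t: 15.95
eef_pos: [466.0, 257.6, 211.1]
tcp_rot: [[0.993, 0.114, 0.002], [0.114, -0.993, 0.001], [0.002, -0.001, -1.0]]
contact_force: [1.0, 0.2, 0.3]
gripper_width: 37.8
grip_force: 0.0
t: 16.45
eef_pos: [465.4, 257.7, 210.0]
tcp_rot: [[0.993, 0.115, 0.0], [0.115, -0.993, 0.0], [0.0, -0.0, -1.0]]
contact_force: [-0.7, 0.7, 0.8]
gripper_width: 9.9
grip_force: 25.0
t: 16.95
eef_pos: [466.4, 258.1, 333.8]
tcp_rot: [[0.993, 0.115, 0.007], [0.115, -0.993, 0.003], [0.007, -0.002, -1.0]]
contact_force: [-0.2, -0.2, -0.6]
gripper_width: 9.6
grip_force: 25.0
pos [466.4 258.1 333.8] psi -83.4 j6 1.86 -> [-6.58 25.22  0.77] turn 0.066 t 16.95
pos [466.4 258.1 333.8] psi -83.4 j6 1.86 -> [-6.18 44.32  0.73] turn 0.066 t 16.95
top [443.9 237.3] [44.8 91.2] 49.9 9 zmax [132.1 134.7] [445.51398179 234.12480711 131.35015092]
scene [465.5 257.8] [83.2 76.3] 6.5 335 zmax [133.4 135. ] [452.97930127 243.34915001 131.77563601]
```

View pics/c4.png

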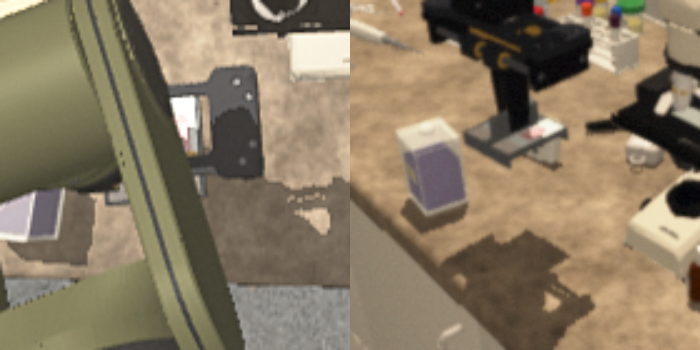

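Carrier held level, c4 right panel (515,135), centre under the tool. Moving over the trough.

```bash
python3 -m handwheel '{"moves":[-1,5,0,0,-2.5,10,0,0.066,-4,15,0,0.066,-5.5,20,0,0.066,-6.5,25,0,0.066,-6.5,30,0,0.066,-6.3,36,0,0.066,-6.2,42,0,0.066,-6.2,44.3,0,0.066,-6.2,44.3,0,0.066]}';python3 -m handwheel '{"moves":[0,0,2,0,0,0,2,0,0,0,2,0,0,0,2,0]}' ; python3 - <<'E'
from meas import *
go(*tr(0,0),241.5,92.8)
for n in('top','scene'):
    im,d=bot.grab_frame(n);P=cloud(n,d);P[d==0]=np.nan
    q=obj(P,(390,530,-260,-120),95,121)
    if len(q)>9:
        print(n,*rect(q),'want',C)
E
```

```text
t: 18.3
eef_pos: [453.9, -190.7, 327.2]
tcp_rot: [[0.999, 0.046, -0.004], [0.046, -0.999, 0.002], [-0.004, -0.003, -1.0]]
contact_force: [0.6, 0.1, -0.9]
gripper_width: 9.8
grip_force: 25.0
t: 18.8
eef_pos: [454.7, -189.2, 310.4]
tcp_rot: [[0.999, 0.049, 0.001], [0.049, -0.999, -0.0], [0.001, 0.0, -1.0]]
contact_force: [-0.3, -0.9, -1.0]
gripper_width: 9.6
grip_force: 25.0
pos [ 454.7 -189.2  310.4] psi -87.2 j6 1.02 -> [0.1  0.01 6.89] turn 0.001 t 18.8
top [ 454.5 -184.6] [81.5 68.2] 4.3 146 zmax [115.2 118.2] want [ 455.8 -189.3]
scene [ 453.9 -188.6] [83.6 75.4] 3.7 1541 zmax [114. 116.] want [ 455.8 -189.3]
```

```bash
python3 -m handwheel '{"moves":[0.1,0,2,0,0.1,0,4,0,0.1,0,5.5,0,0.1,0,6.5,0,0.1,0,6.9,0,0.1,0,6.9,0,0.1,0,6.9,0]}';python3 -m handwheel '{"moves":[0,0,0,0,0,0,0,0,0,0,0,0,0,0,0,0]}' 0.3; python3 -m handwheel '{"moves":[0,0,-4,0,0,0,-9,0,0,0,-11,0,0,0,-11,0]}'; python3 - <<'E'
from meas import *
go(424.6,300,350,84.9);go(424.6,386,350,84.9);go(424.6,386,350,-5.1)
E
```

```text
t: 19.77
eef_pos: [455.7, -189.7, 241.2]
tcp_rot: [[0.999, 0.049, 0.001], [0.049, -0.999, -0.001], [0.001, 0.001, -1.0]]
contact_force: [0.3, 0.1, -0.4]
gripper_width: 9.4
grip_force: 25.0
t: 20.27
eef_pos: [455.5, -189.6, 240.9]
tcp_rot: [[0.999, 0.049, 0.0], [0.049, -0.999, -0.0], [0.0, 0.0, -1.0]]
contact_force: [-0.2, -0.2, 1.1]
gripper_width: 28.6
grip_force: 0.0
t: 20.78
eef_pos: [456.0, -189.8, 353.0]
tcp_rot: [[0.999, 0.049, 0.004], [0.049, -0.999, -0.002], [0.004, 0.002, -1.0]]
contact_force: [-0.5, 0.0, 0.1]
gripper_width: 28.9
grip_force: 0.0
pos [ 456.  -189.8  353. ] psi -87.2 j6 1.02 -> [ -0.75 -49.08   0.18] turn 0.138 t 20.775
pos [ 456.  -189.8  353. ] psi -87.2 j6 1.02 -> [ -0.33 -57.67   0.16] turn 0.138 t 20.775
pos [ 456.  -189.8  353. ] psi -87.2 j6 1.02 -> [ -0.33 -57.67   0.16] turn -1.433 t 20.775
```

```bash
python3 -m handwheel '{"moves":[-2,-6,0,0,-4,-12,0,0,-5,-18,0,0,-5,-24,0,-0.1,-5,-30,0,-0.3,-5,-36,0,-0.5,-5,-42,0,-0.7,-5,-48,0,-0.9,-3,-54,0,-1.1,-0.3,-57.7,0,-1.28]}' 0.82; python3 -m handwheel '{"moves":[0,0,0,-0.1,0,0,0,-0.1,0,0,0,-0.1]}'; python3 - <<'E'
from meas import *
go(424.6,386,231,-5.1)
for n in('top','scene'):
    im,d=bot.grab_frame(n);P=cloud(n,d);P[d==0]=np.nan
    for z in((40,47),(66,74)):
        q=obj(P,(380,530,-260,-120),*z);print(n,z,*rect(q),'want',C) if len(q)>9 else 0
E
```

```text
t: 22.02
eef_pos: [423.5, 389.1, 348.3]
tcp_rot: [[0.284, 0.959, -0.003], [0.959, -0.284, -0.002], [-0.003, -0.002, -1.0]]
contact_force: [1.0, -0.7, 0.4]
gripper_width: 77.7
grip_force: 0.0
t: 22.4
eef_pos: [424.0, 386.1, 349.5]
tcp_rot: [[0.197, 0.98, -0.002], [0.98, -0.197, -0.001], [-0.001, -0.001, -1.0]]
contact_force: [0.3, -0.2, -0.7]
gripper_width: 78.2
grip_force: 0.0
pos [424.  386.1 349.5] psi -11.4 j6 0.84 -> [ 0.02  0.07 11.85] turn -0.11 t 22.4
top (40, 47) [ 456.4 -190.6] [108.1 139.7] 1.7 1228 zmax [45.  46.9] want [ 455.8 -189.3]
top (66, 74) [ 455.1 -189.3] [57.3 12.3] 2.3 160 zmax [70.2 72.7] want [ 455.8 -189.3]
scene (40, 47) [ 455.8 -189.2] [108.4 121.2] 3.0 1599 zmax [44.4 46.3] want [ 455.8 -189.3]
scene (66, 74) [ 454.7 -189.4] [59.8 10.3] 1.3 165 zmax [69.  70.7] want [ 455.8 -189.3]
```

Carrier is level on the rods and centred within ~1 mm. Now the jar.

```bash
python3 -m handwheel '{"moves":[0,0,0,-0.11,0,0,4,-0.11,0,0,8,-0.11,0,0,11,-0.11,0,0,11.9,-0.11,0,0,11.9,-0.11,0,0,11.9,-0.11]}' ; python3 -m handwheel '{"moves":[0,0,0,0,0,0,0,0,0,0,0,0,0,0,0,0]}' 0.3 25; python3 -m handwheel '{"moves":[0,0,-4,0,0,0,-8,0,0,0,-11,0,0,0,-11,0]}'; python3 - <<'E'
from meas import *
go(400,100,341,2.8)
go(380,-200,341,2.8)
x=tr(0,-139)
go(x[0],x[1],341,2.8)
for n in('top','scene'):
    im,d=bot.grab_frame(n);cv2.imwrite(f'pics/{n}5.png',im[...,::-1])
a=cv2.imread('pics/top5.png')[130:310,140:320];b=cv2.imread('pics/scene5.png')[80:240,160:320]
cv2.imwrite('pics/c5.png',np.hstack([cv2.resize(a,(350,350)),cv2.resize(b,(350,350))]))
E
```

```text
t: 23.38
eef_pos: [425.0, 387.0, 233.7]
tcp_rot: [[0.087, 0.996, 0.003], [0.996, -0.087, 0.002], [0.002, 0.002, -1.0]]
contact_force: [0.1, 0.0, 0.4]
gripper_width: 77.7
grip_force: 0.0
t: 23.88
eef_pos: [424.6, 386.8, 232.4]
tcp_rot: [[0.087, 0.996, 0.001], [0.996, -0.087, 0.001], [0.001, 0.001, -1.0]]
contact_force: [0.0, 0.0, 3.0]
gripper_width: 57.4
grip_force: 25.0
t: 24.38
eef_pos: [424.8, 387.0, 344.0]
tcp_rot: [[0.087, 0.996, 0.004], [0.996, -0.087, 0.003], [0.003, 0.004, -1.0]]
contact_force: [-0.0, 0.4, -3.2]
gripper_width: 58.0
grip_force: 25.0
pos [424.8 387.  344. ] psi -5.0 j6 0.73 -> [-2.881e+01  2.000e-02  2.100e-01] turn -0.136 t 24.375
pos [424.8 387.  344. ] psi -5.0 j6 0.73 -> [-58.87   0.63   0.11] turn -0.136 t 24.375
pos [424.8 387.  344. ] psi -5.0 j6 0.73 -> [-70.91   9.97   0.11] turn -0.136 t 24.375
```

View pics/c5.png

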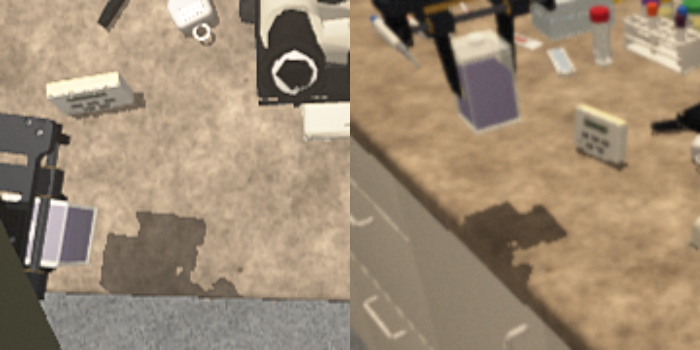

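Jar held upright and clear (c5 right panel (485,85)); timer display faces front. Carry the jar across.

```bash
python3 -m handwheel '{"moves":[-5,-0.5,0,0,-10,-1,0,0,-16,-1,0,0,-22,-1,0,-0.05,-28,-0.5,0,-0.13,-34,0,0,-0.136,-40,0,0,-0.136,-46,0,0,-0.136,-52,0.5,0,-0.136,-58.9,1,0,-0.136]}'; python3 - <<'E'
from meas import *
x=tr(0,-139)
go(x[0],x[1],341,2.8)
im,d=bot.grab_frame('top');P=cloud('top',d);q=obj(P,(380,640,-470,-250),10,400)
for a in range(380,640,20):
    print(a,[int(np.max(q[(q[:,0]>=a)&(q[:,0]<a+20)&(q[:,1]>=b)&(q[:,1]<b+20),2],initial=0)) for b in range(-470,-250,20)])
E
```

```text
t: 25.72
eef_pos: [382.1, -195.9, 339.2]
tcp_rot: [[-0.049, 0.999, -0.003], [0.999, 0.049, 0.002], [0.002, -0.003, -1.0]]
contact_force: [0.9, -0.2, -2.4]
gripper_width: 58.0
grip_force: 25.0
pos [ 382.1 -195.9  339.2] psi 2.8 j6 -0.65 -> [-13.6    7.4   -0.23] turn -0.0 t 25.725
380 [0, 0, 0, 0, 0, 0, 0, 0, 0, 0, 0]
400 [0, 0, 0, 0, 0, 0, 0, 0, 0, 0, 0]
420 [0, 0, 0, 0, 0, 0, 0, 0, 0, 0, 0]
440 [0, 0, 0, 0, 0, 0, 0, 0, 0, 0, 30]
460 [69, 0, 0, 0, 0, 0, 0, 0, 0, 0, 0]
480 [95, 56, 0, 0, 0, 0, 0, 0, 0, 0, 45]
500 [103, 79, 0, 0, 0, 0, 0, 0, 0, 0, 0]
520 [106, 88, 0, 0, 0, 0, 0, 0, 0, 0, 0]
540 [105, 83, 0, 0, 0, 0, 0, 0, 0, 0, 0]
560 [100, 77, 220, 247, 273, 301, 328, 334, 216, 0, 0]
580 [81, 90, 91, 92, 93, 90, 295, 355, 377, 399, 399]
600 [0, 0, 0, 0, 0, 76, 71, 0, 0, 0, 0]
620 [0, 0, 0, 0, 0, 0, 0, 0, 0, 0, 0]
```

The instrument on the right overhangs from x≈560, so I'll place the jar with the gripper turned along y.

```bash
python3 -m handwheel '{"moves":[-2,0,0,0.18,-4,0,0,0.36,-6,0,0,0.54,-8,0.5,0,0.72,-10,1,0,0.9,-12,2,0,1.08,-13.6,3,0,1.26,-13.6,4,0,1.44,-13.6,5,0,1.571,-13.6,6,0,1.571]}';python3 -m handwheel '{"moves":[0,0,0,0,0,0,0,0]}'; python3 - <<'E'
from meas import *
x=tr(0,-139)
go(x[0],x[1],341,-87.2);go(x[0],x[1],233,-87.2)
E
```

```text
t: 27.02
eef_pos: [449.7, -326.8, 338.9]
tcp_rot: [[0.999, 0.05, -0.004], [0.05, -0.999, 0.003], [-0.003, -0.003, -1.0]]
contact_force: [0.0, 1.0, -3.0]
gripper_width: 57.9
grip_force: 25.0
t: 27.28
eef_pos: [449.6, -327.1, 341.0]
tcp_rot: [[0.999, 0.05, -0.001], [0.05, -0.999, 0.001], [-0.001, -0.001, -1.0]]
contact_force: [-0.2, 0.5, -2.6]
gripper_width: 58.0
grip_force: 25.0
pos [ 449.6 -327.1  341. ] psi -87.1 j6 0.8 -> [1.29 0.17 0.  ] turn 0.001 t 27.275
pos [ 449.6 -327.1  341. ] psi -87.1 j6 0.8 -> [ 1.3   0.18 10.8 ] turn 0.001 t 27.275
```

```bash
python3 -m handwheel '{"moves":[1.3,0.2,0,0,1.3,0.2,4,0,1.3,0.2,8,0,1.3,0.2,9.8,0,1.3,0.2,10.4,0,1.3,0.2,10.8,0,1.3,0.2,10.8,0]}'; python3 -m handwheel '{"moves":[0,0,0,0,0,0,0,0,0,0,0.05,0]}'; python3 - <<'E'
from meas import *
x=tr(0,-139)
go(x[0],x[1],233,-87.2)
for n in('top','scene'):
    im,d=bot.grab_frame(n);P=cloud(n,d);P[d==0]=np.nan
    q=obj(P,(400,530,-390,-250),80,96);print(n,*rect(q)) if len(q)>9 else 0
E
```

```text
t: 28.15
eef_pos: [463.4, -329.0, 235.0]
tcp_rot: [[0.999, 0.049, 0.002], [0.049, -0.999, -0.001], [0.002, 0.002, -1.0]]
contact_force: [0.3, 0.2, -2.9]
gripper_width: 58.0
grip_force: 25.0
t: 28.52
eef_pos: [463.0, -328.7, 233.7]
tcp_rot: [[0.999, 0.049, 0.001], [0.049, -0.999, -0.0], [0.0, 0.0, -1.0]]
contact_force: [-0.5, 0.6, -2.8]
gripper_width: 57.4
grip_force: 25.0
pos [ 463.  -328.7  233.7] psi -87.2 j6 0.81 -> [-0.04 -0.06  0.07] turn -0.0 t 28.525
scene [ 461.4 -328.1] [59.5 79.5] 1.9 1280 zmax [91.1 93.6]
```

```bash
python3 -m handwheel '{"moves":[0,0,0.1,0,0,0,0.15,0,0,0,0.15,0]}'; python3 -m handwheel '{"moves":[0,0,0,0,0,0,0,0,0,0,0,0]}' 0.8; python3 -m handwheel '{"moves":[0,0,-4,0,0,0,-9,0,0,0,-12,0,0,0,-12,0]}'; python3 - <<'E'
from meas import *
go(420,-200,350,100.6);go(420,200,350,100.6);go(576,399.5,300,100.6)
E
```

```text
t: 29.0
eef_pos: [463.1, -328.7, 232.8]
tcp_rot: [[0.999, 0.049, 0.0], [0.049, -0.999, -0.0], [0.0, 0.0, -1.0]]
contact_force: [-3.2, 2.5, 5.2]
gripper_width: 57.9
grip_force: 25.0
t: 29.38
eef_pos: [462.9, -328.6, 231.6]
tcp_rot: [[0.999, 0.049, 0.0], [0.049, -0.999, -0.0], [0.0, 0.0, -1.0]]
contact_force: [0.1, -0.2, 0.0]
gripper_width: 75.6
grip_force: 0.0
t: 29.88
eef_pos: [463.6, -329.2, 355.2]
tcp_rot: [[0.999, 0.049, 0.005], [0.049, -0.999, -0.004], [0.005, 0.005, -1.0]]
contact_force: [0.6, -0.2, -0.9]
gripper_width: 76.0
grip_force: 0.0
pos [ 463.6 -329.2  355.2] psi -87.2 j6 0.81 -> [ -3.73 -13.12   0.44] turn -0.136 t 29.875
pos [ 463.6 -329.2  355.2] psi -87.2 j6 0.81 -> [ -1.77 -53.07   0.26] turn -0.136 t 29.875
pos [ 463.6 -329.2  355.2] psi -87.2 j6 0.81 -> [ 14.76 -72.26   5.25] turn -0.136 t 29.875
```

```bash
python3 -m handwheel '{"moves":[-2,-6,0,0,-4,-12,0,0,-4,-18,0,0,-4,-24,0,0,-3,-30,0,0,-2.5,-36,0,0,-2,-42,0,0,-2,-48,0,0,-2,-53,0,-0.136,-2,-53,0,-0.136]}' 1.0; python3 - <<'E'
from meas import *
go(576,399.5,300,100.6)
for n in('top','scene'):
    im,d=bot.grab_frame(n);P=cloud(n,d);P[d==0]=np.nan
    q=obj(P,(400,530,-390,-250),80,96);print(n,*rect(q)) if len(q)>9 else 0
    for z in((47,62),(20,62),(5,62)):
        q=obj(P,(530,640,330,460),*z);print(n,z,*rect(q)) if len(q)>9 else 0
E
```

```text
t: 31.12
eef_pos: [416.1, 202.3, 349.6]
tcp_rot: [[0.982, 0.189, -0.003], [0.189, -0.982, -0.001], [-0.003, 0.0, -1.0]]
contact_force: [0.2, -1.3, 0.7]
gripper_width: 95.3
grip_force: 0.0
pos [416.1 202.3 349.6] psi -79.1 j6 1.72 -> [ 19.46 -16.34   4.89] turn 0.006 t 31.125
top [ 461.1 -328.3] [57.8 60.8] 2.1 882 zmax [91.7 94.5]
top (47, 62) [581.1 400.7] [19.7 79. ] 12.1 358 zmax [54.3 58.1]
top (20, 62) [578.4 400.5] [25.1 79.7] 12.5 587 zmax [51.9 57.7]
top (5, 62) [577.1 400.2] [27.8 79.7] 12.6 692 zmax [47.7 57.5]
scene [ 460.3 -328. ] [60.2 58.3] 2.5 1408 zmax [90.2 92. ]
scene (47, 62) [581.3 400.5] [18.7 79. ] 11.4 57 zmax [52.6 55.5]
scene (20, 62) [578.  400.6] [25.1 82.1] 11.4 177 zmax [41.  54.8]
scene (5, 62) [576.6 400.3] [28.1 82.1] 11.4 246 zmax [31.5 54.6]
```

```bash
python3 -m handwheel '{"moves":[2,-6,0,-0.016,6,-11,0,-0.016,11,-14,0,-0.016,16,-16,0,-0.016,19.5,-16.4,0,-0.016,19.5,-16.4,2,-0.016,19.5,-16.4,4,-0.016,19.5,-16.4,4,-0.016,19.5,-16.4,4,-0.016]}'; python3 -m handwheel '{"moves":[0,0,0,0,0,0,0,0]}'; python3 - <<'E'
from meas import *
go(576.3,400.3,201,101.8)
E
```

```text
t: 32.35
eef_pos: [578.1, 396.4, 311.7]
tcp_rot: [[0.98, 0.199, -0.0], [0.199, -0.98, -0.0], [-0.0, 0.0, -1.0]]
contact_force: [-0.5, 0.0, -0.2]
gripper_width: 95.1
grip_force: 0.0
t: 32.6
eef_pos: [578.6, 397.0, 312.9]
tcp_rot: [[0.98, 0.2, 0.001], [0.2, -0.98, 0.001], [0.002, -0.001, -1.0]]
contact_force: [0.1, 0.2, 0.5]
gripper_width: 95.4
grip_force: 0.0
pos [578.6 397.  312.9] psi -78.5 j6 1.89 -> [-0.18 -0.36 11.19] turn -0.005 t 32.6
```

```bash
python3 -m handwheel '{"moves":[-0.2,-0.35,0,0,-0.2,-0.35,3,0,-0.2,-0.35,3,0,-0.2,-0.35,3,0]}'; python3 - <<'E'
from meas import *
go(576.3,400.3,201,101.8)
E
```

```text
t: 33.1
eef_pos: [576.0, 400.1, 282.3]
tcp_rot: [[0.98, 0.2, 0.0], [0.2, -0.98, 0.0], [0.0, -0.0, -1.0]]
contact_force: [0.1, -0.2, 0.2]
gripper_width: 95.1
grip_force: 0.0
pos [576.  400.1 282.3] psi -78.5 j6 1.9 -> [ 0.03 -0.02  8.13] turn -0.005 t 33.1
```

```bash
python3 -m handwheel '{"moves":[0,0,4,0,0,0,7,0,0,0,8.1,0,0,0,8.1,0,0,0,8.1,0]}'; python3 -m handwheel '{"moves":[0,0,0,0,0,0,0,0,0,0,0,0,0,0,0,0]}' 0.5 20; python3 -m handwheel '{"moves":[0,0,-3,0,0,0,-7,0,0,0,-10,0,0,0,-10,0]}'; python3 - <<'E'
from meas import *
go(420,250,300,92.8);go(420,50,300,92.8);x=tr(0,150);go(*x,300,92.8)
for n in('top','scene'):
    im,d=bot.grab_frame(n);cv2.imwrite(f'pics/{n}6.png',im[...,::-1])
a=cv2.imread('pics/top6.png')[110:290,130:310];b=cv2.imread('pics/scene6.png')[60:220,190:350]
cv2.imwrite('pics/c6.png',np.hstack([cv2.resize(a,(350,350)),cv2.resize(b,(350,350))]))
E
```

```text
t: 33.72
eef_pos: [576.8, 400.3, 203.0]
tcp_rot: [[0.98, 0.199, 0.003], [0.199, -0.98, 0.002], [0.003, -0.001, -1.0]]
contact_force: [0.9, -0.3, -0.3]
gripper_width: 95.1
grip_force: 0.0
t: 34.22
eef_pos: [576.3, 400.0, 201.7]
tcp_rot: [[0.98, 0.199, 0.001], [0.199, -0.98, 0.001], [0.001, -0.0, -1.0]]
contact_force: [-0.0, 0.3, 3.8]
gripper_width: 79.9
grip_force: 20.0
t: 34.72
eef_pos: [576.7, 400.3, 303.8]
tcp_rot: [[0.98, 0.199, 0.005], [0.199, -0.98, 0.003], [0.005, -0.002, -1.0]]
contact_force: [-0.1, 0.6, -1.8]
gripper_width: 80.0
grip_force: 20.0
pos [576.7 400.3 303.8] psi -78.5 j6 1.9 -> [-18.35  11.6    0.26] turn 0.152 t 34.725
pos [576.7 400.3 303.8] psi -78.5 j6 1.9 -> [-22.34  31.2    0.2 ] turn 0.152 t 34.725
pos [576.7 400.3 303.8] psi -78.5 j6 1.9 -> [-21.34  40.54   0.19] turn 0.152 t 34.725
```

View pics/c6.png

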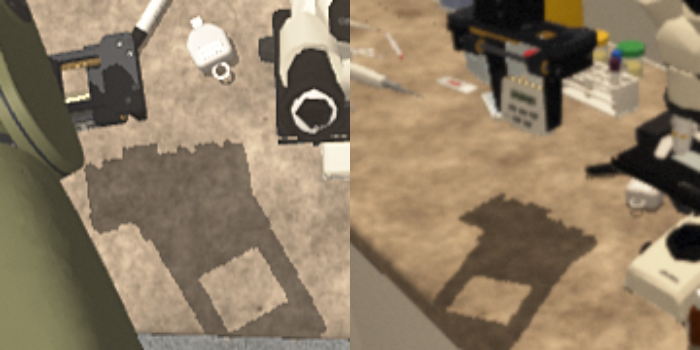

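Timer held upright, display forward, at c6 (527,100). Carry it to its place.

```bash
python3 -m handwheel '{"moves":[-5,2,0,0,-10,5,0,0,-15,8.5,0,0,-18.4,12,0,0.152,-20,18,0,0.152,-21.5,24,0,0.152,-22,30,0,0.152,-22,36,0,0.152,-21.3,40.5,0,0.152,-21.3,40.5,0,0.152]}'; python3 -m handwheel '{"moves":[0,0,0,0,0,0,0,0]}'; python3 - <<'E'
from meas import *
x=tr(0,150);go(*x,202.5,92.8)
for n in('top','scene'):
    im,d=bot.grab_frame(n);P=cloud(n,d);P[d==0]=np.nan
    q=obj(P,(400,500,-100,20),105,165);print(n,*rect(q)) if len(q)>9 else 0
E
```

```text
t: 36.08
eef_pos: [447.9, -41.7, 298.7]
tcp_rot: [[0.999, 0.044, -0.004], [0.044, -0.999, 0.001], [-0.004, -0.001, -1.0]]
contact_force: [-0.2, 0.3, -0.5]
gripper_width: 79.9
grip_force: 20.0
t: 36.33
eef_pos: [447.5, -38.4, 299.7]
tcp_rot: [[0.999, 0.05, -0.002], [0.05, -0.999, 0.001], [-0.002, -0.001, -1.0]]
contact_force: [0.4, -0.3, 0.1]
gripper_width: 80.1
grip_force: 20.0
pos [447.5 -38.4 299.7] psi -87.1 j6 1.31 -> [0.11 0.12 9.72] turn 0.002 t 36.325
scene [447.8 -37.7] [ 28. 103.] 2.3 1262 zmax [135.6 160.3]
```

```bash
python3 -m handwheel '{"moves":[0.1,0.1,3,0,0.1,0.1,6,0,0.1,0.1,8.5,0,0.1,0.1,9.4,0,0.1,0.1,9.7,0,0.1,0.1,9.8,0,0.1,0.1,9.8,0,0.1,0.1,9.8,0]}'; python3 -m handwheel '{"moves":[0,0,0,0,0,0,0,0,0,0,0,0]}' 0.93; python3 -m handwheel '{"moves":[0,0,-3,0,0,0,-8,0,0,0,-14,0,0,0,-16,0,-6,-6,-16,0,-10,-12,-16,0,-10,-18,-16,0,-10,-24,-16,0,-10,-30,-16,0,-10,-30,-16,0]}'; python3 - <<'E'
from meas import *
print(bot.state()['eef_pos'])
b={}
for n in('top','scene'):
    im,d=bot.grab_frame(n);cv2.imwrite(f'pics/{n}7.png',im[...,::-1]);P=cloud(n,d);P[d==0]=np.nan
    for nm,bx,z in(('timer',(400,500,-100,20),(5,65)),('jar',(400,530,-390,-250),(80,96)),('rib',(380,530,-260,-120),(66,74)),('plate',(400,510,-240,-140),(42,50)),('dish',(530,640,-90,20),(5,25)),('bottle',(530,565,25,70),(10,70))):
        q=obj(P,bx,*z);print(n,nm,*rect(q)) if len(q)>9 else 0
print(tr(0,150),tr(0,-139))
a=cv2.imread('pics/top7.png')[150:310,330:580];b=cv2.imread('pics/scene7.png')[170:390,300:560]
cv2.imwrite('pics/c7.png',np.hstack([cv2.resize(a,(400,256)),cv2.resize(b,(302,256))]))
E
```

```text
t: 37.42
eef_pos: [449.4, -40.5, 203.5]
tcp_rot: [[0.999, 0.049, 0.001], [0.049, -0.999, -0.0], [0.001, 0.0, -1.0]]
contact_force: [0.2, 0.1, -1.0]
gripper_width: 79.9
grip_force: 20.0
t: 37.8
eef_pos: [449.1, -40.5, 202.9]
tcp_rot: [[0.999, 0.049, 0.0], [0.049, -0.999, -0.0], [0.0, 0.0, -1.0]]
contact_force: [-0.3, 0.3, 0.6]
gripper_width: 88.0
grip_force: 0.0
t: 39.05
eef_pos: [333.5, 257.1, 362.9]
tcp_rot: [[0.999, 0.054, -0.0], [0.054, -0.999, 0.0], [-0.0, -0.0, -1.0]]
contact_force: [0.4, -0.6, -0.1]
gripper_width: 88.7
grip_force: 0.0
[333.54541615 257.11278741 362.8830549 ]
top timer [452.5 -42.8] [85.9 50.4] 75.4 540 zmax [53.  57.4]
top jar [ 460.9 -327.9] [57.9 58.5] 2.6 881 zmax [91.7 94.5]
top rib [ 455.1 -188.8] [57.3 11.3] 3.2 151 zmax [70.3 73.2]
top plate [ 455.5 -193.7] [105.8  88.3] 1.7 1251 zmax [46.  48.8]
top dish [596.7 -38.4] [ 69.8 104.1] 46.7 879 zmax [15.  18.1]
top bottle [543.5  50.7] [28.  26.6] 89.5 156 zmax [41.3 63.6]
scene timer [449.5 -39.7] [29.1 82.1] 4.3 959 zmax [36.8 54.9]
scene jar [ 460. -328.] [59.6 58.4] 2.5 1403 zmax [90.2 92. ]
scene rib [ 454.2 -189.5] [58.  10.3] 2.9 168 zmax [68.9 70.8]
scene plate [ 455.1 -189.3] [83.  74.2] 3.1 1360 zmax [44.7 46.6]
scene dish [584.5 -26.9] [71. 72.] 0.3 639 zmax [13.4 15.5]
scene bottle [539.1  48.2] [23.  30.4] 43.2 229 zmax [35.5 60.7]
[448.47253453 -39.4790794 ] [ 462.590118   -328.13405309]
```

View pics/c7.png

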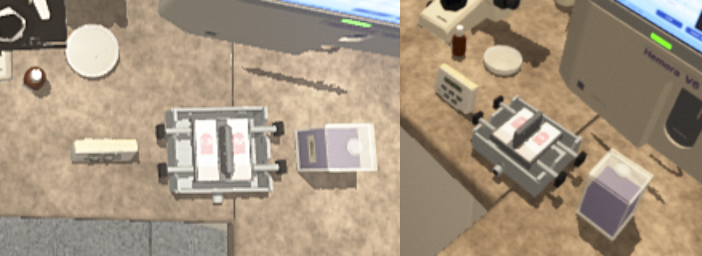

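Everything stands where it should: timer at c7 (105,150) facing front, carrier centred on both rods (217,147), jar right (335,148), dish and bottle untouched. Handing in.

```bash
python3 -c "
from workcell import bot
print(bot.hand_in())"
```

```text
the job is handed in; nothing more can be done
None
```

The staining station is set up and handed in at about 39 s of the 134 s allowed. In the last camera check both rods were bedded in their notches, the carrier was level and centred on them, the jar and timer were within about 3 mm of their places, and the plate and bottle showed no sign of having moved. The hand-in returned no verdict.

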